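# Close the reagent tray

### The job

Close the low grey reagent tray: pick up its loose cover by the bar handle, hold it at an angle to enter its tongue into the groove under the tray's lip, then lower the other edge, without letting it drop, until the cover lies flat in the opening. Then slide the tray's keeper plate by its knob all the way over the cover's edge and let go. Leave the other things on the bench where they are.

Things in the scene. Friction and masses are not known exactly. Their poses are not given: they have to be found in the camera images.
- tray: Fixed grey metal reagent tray with small vials, x -94 to +122, y -80 to +80 mm, 68 high. Origin on the bench under the centre of its opening; z up, x from grooved side to keeper side. Opening x -66 to +66, y -68 to +68; walls 64 mm high round its +x and y sides. A seated cover's underside lies 48 mm up on end ledges, all axes parallel to the tray's.
- tray_lip (a point): Middle of the lower front edge of the lip on the tray's -x side, at x -66, y 0, z 60 mm in the tray's frame. Under the lip (its top 68 mm up) is the groove: a slot as wide as the opening, its floor 48 mm up, 12 mm high, running from this mouth 20 mm in -x to a back wall at x -86. Before the mouth the floor goes on as a ledge, to x -46.
- cover_handle (a point): Centre of the loose cover's bar handle, the point to grip; bar 12 mm thick (x), 80 long (y), 14 high, posts at its ends. Cover: grey plate 126 (x) x 128 x 16 mm, about 0.32 kg, underside 45 mm below this point, which is at its middle; z out of its upper face, x away from its tongue. Starts flat on the bench, handle up. Seated: tray x 0 (+-3 play), y 0 (+-4), z 93 mm.
- cover_tongue (a point): Middle of the end of the cover's tongue, a strip along the plate's -x edge, 16 mm long, 110 wide, 5 thick, level with the plate's underside; this point is at x -79 from the handle and 2.5 mm above the underside. Axes as the handle's. All of the tongue fits the slot only below about 22 degrees of slope. Plate and tongue are longer than the opening: it cannot go in flat.
- keeper_knob (a point): Centre of the keeper's knob, an upright black cylinder 22 mm in diameter, 30 high. It stands on a steel plate 45 x 50 x 8 mm that slides on the tray's +x rim; the plate's underside is 66 mm above the bench, its front edge 33 mm ahead (-x) of the knob. Knob at x 106 (open) to 82 (closed), y 0, z 89 mm in the tray's frame.
- keeper (a joint): Slide of the keeper: 0 m = fully open (clear of the opening), 0.024 m = fully closed over the cover's edge; it moves along the tray's -x, needs about 3 N and stays where it is left. Starts within 4 mm of open.

How it is judged:
By the outcome, as a careful person would: the job done as asked, in the order asked, and still so for the second after the job is handed in, with the robot touching nothing.
It also fails if it takes over 58 s, if anything falls off the work surface, if the arm or the gripper's body presses on something with over 40 N, if the wrist force passes 120 N, or if a joint passes its speed limit or range.

### The arm

A 6-joint arm with a two-finger parallel gripper is mounted at the origin on the work surface. World frame = base frame: x ahead of the robot, y to its left, z up, the work surface at z = 0. Lengths are in m, angles in rad, forces in N, time in s.
With the tool pointing down it reaches from about 0.3 to 0.775 m from the base axis. Payload 14.6 kg.
Tool frame: the origin (TCP) lies on the centre line of the jaws, within the pads' length; the fingertips stand 25 mm ahead of it and the grasp point (between the pads) lies 6 mm ahead of it (ctrl.tip_reach is the distance from the TCP to the fingertips, in m); z points along the fingers, y is the line along which they close (so a half turn about z gives the same grasp; the last joint's range is limited). The gripper opens to 94 mm and grips with 3 to 60 N. Pads are 16 mm wide; open, the fingers measure 119 mm over their backs; the gripper's body (75 mm by 177 mm) begins 78 mm behind the grasp point.
Start: joints at [1.105, 0.3, 1.521, -0, 1.321, -0.067], TCP at [0.214, 0.507, 0.2] pointing down, gripper open.
Joint ranges: [-3.03, 3.03], [-0.79, 2.21], [0.23, 2.52], [-1.04, 4.18], [0, 3.07], [-2.55, 2.55]. Speed limits (rad/s): [2.22, 2.22, 2.57, 3.14, 3.14, 3.14].

### API

Orientations are given as [roll, pitch, yaw] about the fixed x, y, z axes, in that order (R = Rz(yaw) Ry(pitch) Rx(roll)).
In Python, from station import ctrl gives the robot as it stands. The module is installed in compiled form; this text tells all that it offers.
- The arm moves only by the tool apply_moves, never from a script. Its argument "deltas" is a list of rows, each a list of 7 numbers: the closure in counts, from 0 (fully open) to 255 (shut), then the shift along the world's x, y, z in cm, then the turn, a rotation vector about the world's x, y, z in rad. In form: [[jaw, tx, ty, tz, ax, ay, az], ...]. A call has 1 to 10 rows; each row shifts and turns the commanded pose from where the row before left it; what a row does not reach is not made up. A row lasts 1/10 s, in which the tool goes at most 50 mm and 8.59 degrees, less where a joint would pass 70% of its speed; a pose out of reach is approached as far as the arm can. A call with a gripper value outside its range is refused whole. The fingers move at their own pace and stop on an object; "grip_force" is the grip in N (left out, the last holds). Time passes only in rows, so rows that do not move let the fingers close. It gives the time, the measured TCP pose, the force, the opening and the grip force at its end, in the units of the state.
- ctrl.get_obs(): the state, without advancing time (a new reading comes with each control period).
- ctrl.camera(name): name is "scene" or "top"; returns a dict with "img" (480x640x3 uint8, red, green, blue), "K" (3x3 intrinsics, pixels), "k1" (the pictures are not rectified: a ray, as slopes to the right and down, at radius r is drawn at 1 + k1 r^2 times it, then the intrinsics apply), "pose" (4x4, takes a point from camera to world coordinates). Camera axes: x right, y up, looking along -z (the intrinsics and any distortion apply to the point x, -y, -z); pixel columns grow to the right and rows downward; lengths in m; the calibration is good to about 2 mm. A picture is of the moment at which its call begins. There is no depth.
- ctrl.hand_in(): hands the job in; it is judged then, once.
The state is a dict: "time_s": time; "qpos": joint angles; "joint_vel": joint speeds; "tau": joint torques, N m; "ee_pos": TCP position; "eef_rot": TCP orientation; "force": force on the tool from outside, world axes, zero at the start; "moment": the same for the moment, N m; "grip_width": finger opening in m; "grip_force": force on a finger pad.
Only numpy, scipy, OpenCV 4.12 (cv2) and the standard library are available. Lean on these libraries where they do the work, as an engineer would, in place of code of your own. Each camera call takes 0.05 s, during which the arm holds its last target. There are 200 camera calls.

## Working session

There is one attempt and no reset: what is moved stays moved. The work goes in short steps, Python scripts to look and compute and a tool call to move; the robot and the scene stay as the last step left them, time stands still between calls to the robot, and variables do not carry over. Pictures are saved under pics/ and viewed, at most 10 in all, crops included, and the job is handed in when it is done.

Besides the shell and the picture viewer there is one more tool, called by a JSON object that holds its "fn" and its "kwargs". apply_moves: Moves the arm, as the interface text tells. Its arguments: {"type":"object","properties":{"deltas":{"type":"array"},"grip_force":{"type":"number"}},"required":["deltas"]}

```bash
mkdir -p pics; python3 - <<'E'
from station import ctrl
import cv2,numpy as np
for n in("scene","top"):
    c=ctrl.camera(n);cv2.imwrite(f"pics/{n}0.png",c["img"][:,:,::-1]);print(n,c["K"].tolist(),c["k1"],np.round(c["pose"],4).tolist())
o=ctrl.get_obs();print(o["time_s"],o["ee_pos"],o["eef_rot"],o["force"],o["grip_width"])
E
```

```text
scene [[468.3099572753799, 0.0, 319.43132525303145], [0.0, 468.3099572753799, 238.20745374215153], [0.0, 0.0, 1.0]] 0.03643433603376985 [[-0.5103, -0.7211, 0.4687, 0.921], [0.8598, -0.4382, 0.2621, 0.2096], [0.0164, 0.5367, 0.8436, 0.7776], [0.0, 0.0, 0.0, 1.0]]
top [[434.8329752710997, 0.0, 321.09637864351066], [0.0, 434.8329752710997, 240.8485971199766], [0.0, 0.0, 1.0]] 0.018000489640619604 [[0.0142, 0.9989, -0.045, 0.499], [-0.9998, 0.0146, 0.0099, -0.0067], [0.0105, 0.0448, 0.9989, 0.8191], [0.0, 0.0, 0.0, 1.0]]
0.1 [0.21345492 0.50662884 0.19935031] [-3.14056608e+00 -7.90858638e-05  2.74278001e+00] [-0.1505424  -0.36635772 -0.5370077 ] 0.09369623191929102
```

View pics/scene0.png

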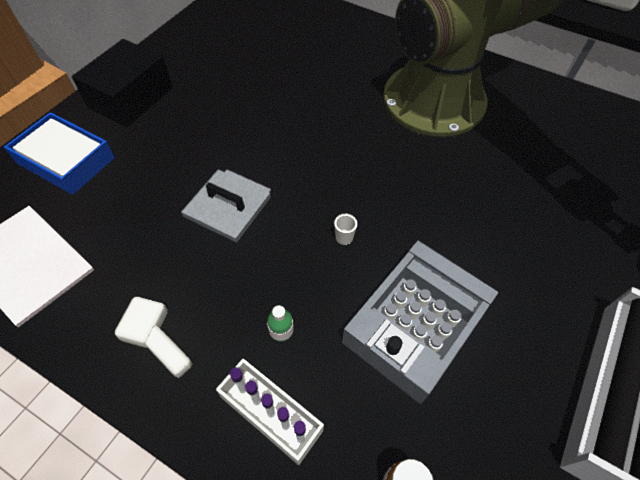

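View pics/top0.png

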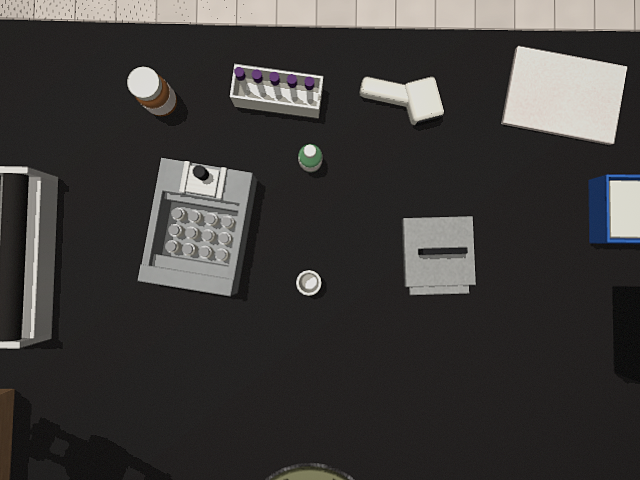

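Scene view: cover at about (227,203) with its tongue toward the robot, tray at (420,320), knob at (395,345). Top view: cover at (440,252) with its tongue at the bottom (440,290), handle bar from (418,251) to (467,251). Tray at (195,228) with its lip at the bottom and the knob at (200,173).

```bash
cat >h.py <<'E'
import cv2,numpy as np
from station import ctrl
def ray(c,uv):
    K=c["K"];s=np.array([(uv[0]-K[0,2])/K[0,0],(uv[1]-K[1,2])/K[1,1]])
    p=s.copy()
    for _ in range(20): p=s/(1+c["k1"]*(p@p))
    return c["pose"][:3,:3]@np.array([p[0],-p[1],-1.]),c["pose"][:3,3]
def onz(c,uv,z):
    d,o=ray(c,uv);return o+d*(z-o[2])/d[2]
def proj(c,P):
    q=c["pose"][:3,:3].T@(np.array(P)-c["pose"][:3,3]);s=np.array([q[0],-q[1]])/-q[2]
    s=s*(1+c["k1"]*(s@s));return s*c["K"][0,0]+c["K"][:2,2]
def tri(cs,uvs):
    A=np.zeros((3,3));b=np.zeros(3)
    for c,uv in zip(cs,uvs):
        d,o=ray(c,uv);d/=np.linalg.norm(d);M=np.eye(3)-np.outer(d,d);A+=M;b+=M@o
    return np.linalg.solve(A,b)
E
python3 - <<'E'
from h import *
t=ctrl.camera("top");im=t["img"][:,:,::-1].copy()
a=cv2.resize(im[150:305,125:270],None,fx=3.6,fy=3.6,interpolation=cv2.INTER_CUBIC)
g=cv2.cvtColor(im,cv2.COLOR_BGR2GRAY)
m=((g>60)*255).astype(np.uint8);m[:200]=0;m[300:]=0;m[:,:390]=0;m[:,490:]=0
k=cv2.findContours(m,0,2)[0];k=max(k,key=cv2.contourArea)
print("cover rect",cv2.minAreaRect(k),cv2.approxPolyDP(k,3,True).reshape(-1,2).tolist())
h=((g<45)*255).astype(np.uint8);h[:235]=0;h[270:]=0;h[:,:412]=0;h[:,473:]=0
for q in cv2.findContours(h,0,2)[0]:
    if cv2.contourArea(q)>60:
        r=cv2.minAreaRect(q);print("bar",r,onz(t,r[0],.052))
m=((g>60)*255).astype(np.uint8);m[:150]=0;m[310:]=0;m[:,:130]=0;m[:,265:]=0
k=max(cv2.findContours(m,0,2)[0],key=cv2.contourArea);print("tray",cv2.approxPolyDP(k,3,True).reshape(-1,2).tolist())
cv2.imwrite("pics/crop.png",a)
E
```

```text
cover rect ((438.7391662597656, 255.2400360107422), (77.8907470703125, 70.73029327392578), 87.61405944824219) [[472, 216], [403, 218], [405, 286], [409, 287], [409, 294], [469, 292], [468, 285], [475, 284]]
bar ((442.0069885253906, 250.7498321533203), (5.553413391113281, 48.12032699584961), 88.40885925292969) [ 0.51917389 -0.22815573  0.052     ]
tray [[161, 157], [137, 280], [230, 295], [252, 173]]
```

View pics/crop.png

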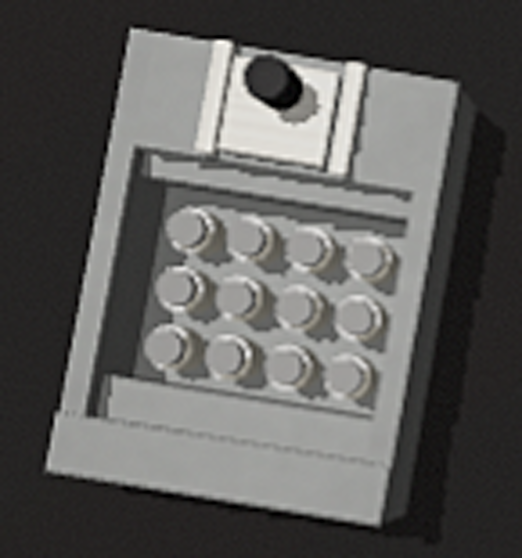

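Crop of the tray: outer top corners at crop (130,28), (460,80), (47,470) and (382,525), lip front edge from (58,412) to (390,465), knob top at about (268,80).

```bash
cat >>h.py <<'E'
def fit(P,Q): # rigid 2D P->Q
    P=np.array(P,float);Q=np.array(Q)[:,:2];p=P-P.mean(0);q=Q-Q.mean(0)
    a=np.arctan2((p[:,0]*q[:,1]-p[:,1]*q[:,0]).sum(),(p*q).sum());R=np.array([[np.cos(a),-np.sin(a)],[np.sin(a),np.cos(a)]])
    t=Q.mean(0)-R@P.mean(0);return a,t,Q-(P@R.T+t)
E
python3 - <<'E'
from h import *
t=ctrl.camera("top");s=ctrl.camera("scene")
f=lambda x,y:(125+(x+.5)/3.6-.5,150+(y+.5)/3.6-.5)
T=[(-.094,.08),(-.094,-.08),(.122,.08),(.122,-.08),(-.066,.08),(-.066,-.08)]
px=[f(47,470),f(382,525),f(130,28),f(460,80),f(58,412),f(390,465)];z=[.068,.068,.064,.064,.068,.068]
a,o,r=fit(T,[onz(t,p,k) for p,k in zip(px,z)])
print("tray",a,o);print(np.round(r*1e3,1).tolist())
R=np.array([[np.cos(a),-np.sin(a)],[np.sin(a),np.cos(a)]])
kt=onz(t,f(268,80),.104);print("knob tray",R.T@(kt[:2]-o))
for p in T[:4]: print("scene proj",p,proj(s,[*(R@p+o),.068 if p[0]<0 else .064]).round(1))
# cover
C=[(.063,-.064),(.063,.064),(-.063,-.064),(-.063,.064)]
cp=[(472.5,216),(402.8,217.7),(475.3,284.8),(405,286.5)]
b,oc,r=fit(C,[onz(t,p,.016) for p in cp]);print("cover",b,oc,np.round(r*1e3,1).tolist())
Rc=np.array([[np.cos(b),-np.sin(b)],[np.sin(b),np.cos(b)]])
for p in C: print("scene cover",p,proj(s,[*(Rc@p+oc),.016]).round(1))
for y in(-.04,.04): print("bar end", proj(s,[*(Rc@[0,y]+oc),.052]).round(1),proj(t,[*(Rc@[0,y]+oc),.052]).round(1))
im=s["img"][:,:,::-1]
A=cv2.resize(im[160:245,175:280],None,fx=4,fy=4,interpolation=2);B=cv2.resize(im[235:405,335:505],None,fx=2,fy=2,interpolation=2)
cv2.imwrite("pics/crop2.png",np.hstack([A[:340],B[:340]]))
E
```

```text
tray -0.14642239018740763 [0.5421666  0.20525102]
[[0.1, 0.2], [-0.6, -0.4], [-0.2, 0.5], [0.6, -0.8], [-0.1, 0.1], [0.2, 0.5]]
knob tray [ 0.10130625 -0.00132308]
scene proj (-0.094, 0.08) [497.6 290.5]
scene proj (-0.094, -0.08) [416.8 239.1]
scene proj (0.122, 0.08) [428.8 392.6]
scene proj (0.122, -0.08) [343.6 327.7]
cover 0.038523948978060725 [ 0.51934537 -0.23275335] [[0.7, -0.7], [0.6, 0.7], [-0.6, -0.8], [-0.7, 0.8]]
scene cover (0.063, -0.064) [181.3 210.8]
scene cover (0.063, 0.064) [235.3 237.2]
scene cover (-0.063, -0.064) [218.2 168.5]
scene cover (-0.063, 0.064) [269.9 192. ]
bar end [206.7 182.3] [467.2 250.2]
bar end [240.8 198.1] [422.  251.2]
```

View pics/crop2.png

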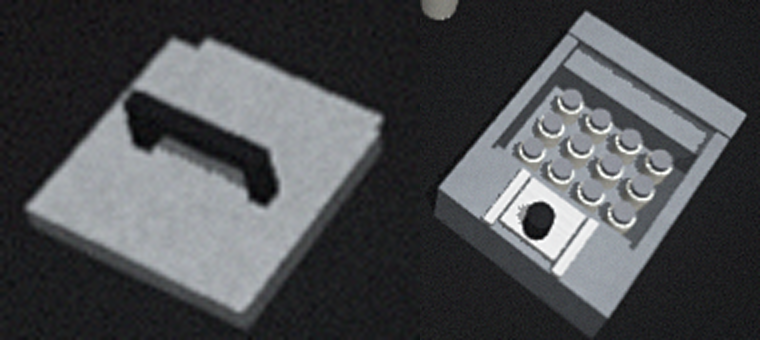

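{"fn": "apply_moves", "kwargs": {"deltas": [[0, 1.53, -3.7, 0, 0, 0, -0.0567], [0, 1.53, -3.7, 0, 0, 0, -0.0567], [0, 1.53, -3.7, 0, 0, 0, -0.0567], [0, 1.53, -3.7, 0, 0, 0, -0.0567], [0, 1.53, -3.7, 0, 0, 0, -0.0567], [0, 1.53, -3.7, 0, 0, 0, -0.0567], [0, 1.53, -3.7, 0, 0, 0, -0.0567], [0, 1.53, -3.7, 0, 0, 0, -0.0567], [0, 1.53, -3.7, 0, 0, 0, -0.0567], [0, 1.53, -3.7, 0, 0, 0, -0.0567]]}}

```text
time_s: 1.25
ee_pos: [0.3668, 0.1353, 0.2]
eef_rot: [3.141, 0.0, 2.174]
force: [0.4, 0.8, -0.4]
grip_width: 0.0942
grip_force: 0.0
```

{"fn": "apply_moves", "kwargs": {"deltas": [[0, 1.53, -3.7, 0, 0, 0, -0.0567], [0, 1.53, -3.7, 0, 0, 0, -0.0567], [0, 1.53, -3.7, 0, 0, 0, -0.0567], [0, 1.53, -3.7, 0, 0, 0, -0.0567], [0, 1.53, -3.7, 0, 0, 0, -0.0567], [0, 1.53, -3.7, 0, 0, 0, -0.0567], [0, 1.53, -3.7, 0, 0, 0, -0.0567], [0, 1.53, -3.7, 0, 0, 0, -0.0567], [0, 1.53, -3.7, 0, 0, 0, -0.0567], [0, 1.53, -3.7, 0, 0, 0, -0.0567]]}}

```text
time_s: 2.25
ee_pos: [0.5199, -0.2348, 0.1997]
eef_rot: [-3.142, -0.0, 1.606]
force: [0.4, 0.3, 0.1]
grip_width: 0.0939
grip_force: 0.0
```

{"fn": "apply_moves", "kwargs": {"deltas": [[120, 0, 0, -4, 0, 0, 0], [120, 0, 0, -4, 0, 0, 0], [120, 0, 0, -2, 0, 0, 0], [120, 0, 0, 0, 0, 0, 0], [120, 0, 0, 0, 0, 0, 0]]}}

```text
time_s: 2.75
ee_pos: [0.5199, -0.2333, 0.1007]
eef_rot: [3.141, 0.0, 1.609]
force: [-0.4, 0.3, 0.9]
grip_width: 0.0576
grip_force: 0.0
```

{"fn": "apply_moves", "kwargs": {"deltas": [[120, 0, 0, -2, 0, 0, 0], [120, 0, 0, -2, 0, 0, 0], [120, 0, 0, -1, 0, 0, 0], [120, 0, 0, 0, 0, 0, 0], [255, 0, 0, 0, 0, 0, 0], [255, 0, 0, 0, 0, 0, 0], [255, 0, 0, 0, 0, 0, 0], [255, 0, 0, 0, 0, 0, 0], [255, 0, 0, 0, 0, 0, 0]], "grip_force": 35}}

```text
time_s: 3.65
ee_pos: [0.5197, -0.2332, 0.0501]
eef_rot: [3.141, 0.0, 1.609]
force: [0.3, 1.0, -0.2]
grip_width: 0.0133
grip_force: 0.0
```

{"fn": "apply_moves", "kwargs": {"deltas": [[255, 0, 0, 0, 0, 0, 0], [255, 0, 0, 0, 0, 0, 0], [255, 0, 0, 1, 0, 0, 0], [255, 0, 0, 2, 0, 0, 0], [255, 0, 0, 3, 0, 0, 0], [255, 0, 0, 3, 0, 0, 0], [255, 0, 0, 0, 0, 0, 0], [255, 0, 0, 0, 0, 0, 0]]}}

```text
time_s: 4.45
ee_pos: [0.5197, -0.2332, 0.1405]
eef_rot: [3.141, 0.001, 1.609]
force: [-0.1, -0.8, -0.5]
grip_width: 0.0003
grip_force: 0.0
```

```bash
python3 - <<'E'
from h import *
t=ctrl.camera("top");s=ctrl.camera("scene")
o=ctrl.get_obs();print(o["ee_pos"],o["eef_rot"],o["force"],o["moment"],o["grip_width"])
A=t["img"][190:340,380:510,::-1];B=s["img"][110:260,150:300,::-1]
cv2.imwrite("pics/g.png",cv2.resize(np.hstack([A,B]),None,fx=2.7,fy=2.7,interpolation=2))
E
```

```text
[ 0.5191507  -0.2329581   0.13905908] [-3.14038813e+00 -6.69185801e-04  1.60879947e+00] [ 0.11078633  0.07157684 -0.39466261] [-0.09398518 -0.01109664  0.00588388] 0.0006528732096468522
```

View pics/g.png

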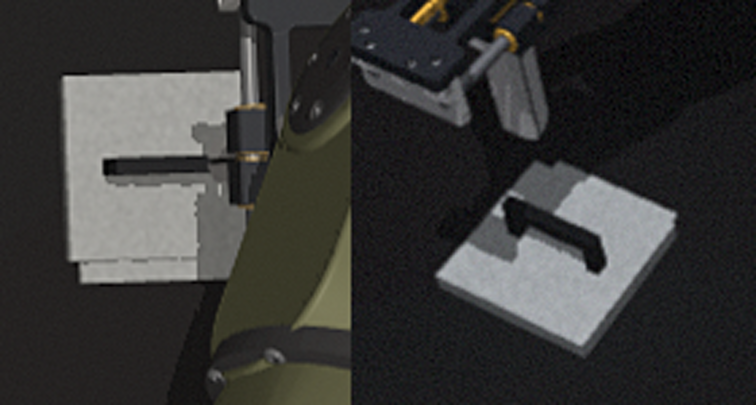

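The jaws shut on nothing (width 0). The cover still lies where it was, handle centre at scene pixel about (225,197), and the fingers are above it at about (213,160). I'll compare this with where the tool should appear in the pictures.

```bash
python3 - <<'E'
from h import *
t=ctrl.camera("top");s=ctrl.camera("scene")
for n,z in(("tip",.114),("grasp",.133),("body",.211)):
    print(n,proj(t,[.519,-.233,z]),proj(s,[.519,-.233,z]))
print("handle tri", tri([t,s],[(444.5,250.7),(224.5,192)]))
B=s["img"][40:280,100:340,::-1]
cv2.imwrite("pics/g2.png",cv2.resize(B,None,fx=2.4,fy=2.4,interpolation=2))
E
```

```text
tip [456.01100545 250.05833566] [218.25402958 168.89318439]
grasp [459.87026791 249.77400859] [216.49085185 161.92140956]
body [478.24437676 248.42104843] [208.46209577 130.2447708 ]
handle tri [ 0.51897291 -0.2334132   0.04553471]
```

View pics/g2.png

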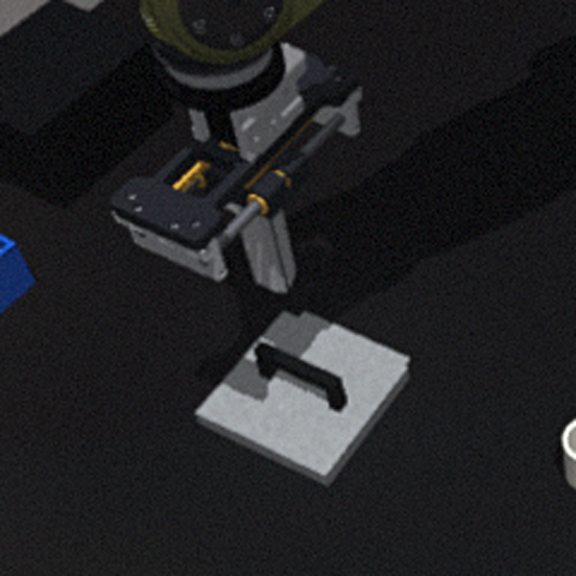

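```bash
python3 - <<'E'
from h import *
print(ctrl.tip_reach,[x for x in dir(ctrl) if x[0]!='_'])
o=ctrl.get_obs();print(o["ee_pos"],o["qpos"],o["grip_width"],o["time_s"])
s=ctrl.camera("scene")
for z in(.114,.124,.134,.144):print(z,proj(s,[.519,-.233,z]).round(1))
E
```

```text
0.025 ['MotionError', 'camera', 'get_obs', 'hand_in', 'tip_reach']
[ 0.51918834 -0.23297101  0.13889759] [-4.86159919e-01  3.98255716e-01  1.53538264e+00  1.95509988e-05
  1.20966658e+00 -5.24163315e-01] 0.00016607819698518983 4.65
0.114 [218.3 168.9]
0.124 [217.3 165.3]
0.134 [216.4 161.5]
0.144 [215.4 157.8]
```

The picture puts the fingertips at z≈0.137, against 0.114 from the state, so the fingers are about 23 mm higher than reported. I'll reopen, descend further and watch the force.

{"fn": "apply_moves", "kwargs": {"deltas": [[120, 0, 0, 0, 0, 0, 0], [120, 0, 0, 0, 0, 0, 0], [120, 0, 0, 0, 0, 0, 0], [120, 0, 0, 0, 0, 0, 0], [120, 0, 0, -3, 0, 0, 0], [120, 0, 0, -3, 0, 0, 0], [120, 0, 0, -2.5, 0, 0, 0], [120, 0, 0, -0.5, 0, 0, 0], [120, 0, 0, 0, 0, 0, 0]]}}

```text
time_s: 5.6
ee_pos: [0.5195, -0.2331, 0.0497]
eef_rot: [-3.141, -0.0, 1.609]
force: [-0.2, -0.3, 0.3]
grip_width: 0.05
grip_force: 0.0
```

```bash
python3 - <<'E'
from h import *
o=ctrl.get_obs();print(o["ee_pos"],o["force"],o["grip_width"])
s=ctrl.camera("scene");t=ctrl.camera("top")
A=s["img"][120:240,150:290,::-1]
cv2.imwrite("pics/g3.png",cv2.resize(A,None,fx=4.5,fy=4.5,interpolation=2))
E
```

```text
[ 0.51945238 -0.23313257  0.0497252 ] [-0.20882071 -0.33329346  0.29145235] 0.050007059791199404
```

View pics/g3.png

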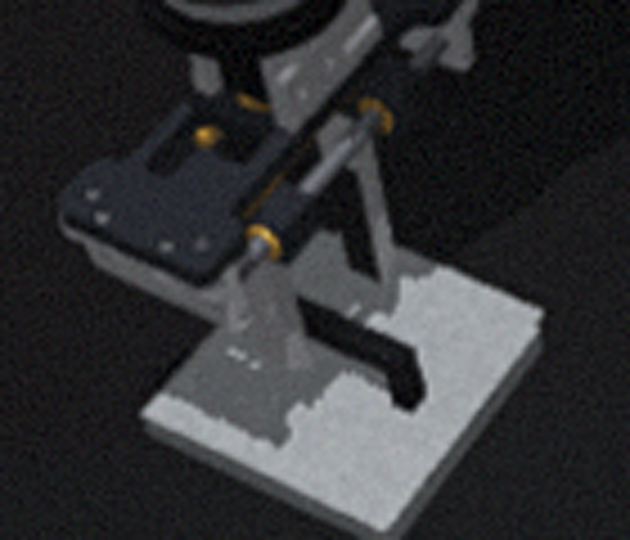

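The fingers straddle the bar (tips near crop (265,365) and (385,310)) but their tips are only about level with it, not beneath it. I'll go lower.

{"fn": "apply_moves", "kwargs": {"deltas": [[120, 0, 0, -0.5, 0, 0, 0], [120, 0, 0, -0.4, 0, 0, 0], [120, 0, 0, 0, 0, 0, 0]]}}

```text
time_s: 6.0
ee_pos: [0.5194, -0.2331, 0.0405]
eef_rot: [-3.141, -0.0, 1.609]
force: [0.4, 0.4, -0.8]
grip_width: 0.0498
grip_force: 0.0
```

{"fn": "apply_moves", "kwargs": {"deltas": [[120, 0, 0, -0.3, 0, 0, 0], [120, 0, 0, -0.3, 0, 0, 0], [120, 0, 0, 0, 0, 0, 0]]}}

```text
time_s: 6.3
ee_pos: [0.5194, -0.2331, 0.0344]
eef_rot: [-3.141, -0.0, 1.609]
force: [0.9, -0.1, 0.3]
grip_width: 0.0497
grip_force: 0.0
```

{"fn": "apply_moves", "kwargs": {"deltas": [[120, 0, 0, -0.3, 0, 0, 0], [120, 0, 0, -0.3, 0, 0, 0], [120, 0, 0, 0, 0, 0, 0]]}}

```text
time_s: 6.6
ee_pos: [0.5193, -0.233, 0.0283]
eef_rot: [-3.141, -0.0, 1.609]
force: [-0.4, -0.4, 0.5]
grip_width: 0.0496
grip_force: 0.0
```

{"fn": "apply_moves", "kwargs": {"deltas": [[255, 0, 0, 0, 0, 0, 0], [255, 0, 0, 0, 0, 0, 0], [255, 0, 0, 0, 0, 0, 0], [255, 0, 0, 0, 0, 0, 0], [255, 0, 0, 0, 0, 0, 0], [255, 0, 0, 0, 0, 0, 0], [255, 0, 0, 0, 0, 0, 0]], "grip_force": 35}}

```text
time_s: 7.3
ee_pos: [0.5196, -0.2332, 0.0289]
eef_rot: [3.142, 0.0, 1.609]
force: [-0.3, 0.5, 1.1]
grip_width: 0.0115
grip_force: 35.0
```

{"fn": "apply_moves", "kwargs": {"deltas": [[255, 0, 0, 0.5, 0, 0, 0], [255, 0, 0, 1.5, 0, 0, 0], [255, 0, 0, 3, 0, 0, 0], [255, 0, 0, 3, 0, 0, 0], [255, 0, 0, 4, 0, 0, 0], [255, 0, 0, 4, 0, 0, 0], [255, 0, 0, 3, 0, 0, 0], [255, 0, 0, 1, 0, 0, 0], [255, 0, 0, 0, 0, 0, 0]]}}

```text
time_s: 8.2
ee_pos: [0.5197, -0.2333, 0.23]
eef_rot: [3.14, 0.001, 1.609]
force: [-0.5, 0.3, -3.5]
grip_width: 0.0113
grip_force: 35.0
```

```bash
python3 - <<'E'
from h import *
o=ctrl.get_obs();print(o["ee_pos"],o["force"],o["moment"],o["grip_width"],o["grip_force"])
t=ctrl.camera("top");cv2.imwrite("pics/l.png",t["img"][:,:,::-1])
s=ctrl.camera("scene");cv2.imwrite("pics/ls.png",s["img"][:,:,::-1])
E
```

```text
[ 0.51970759 -0.23326847  0.23002033] [-0.4786698   0.31044411 -3.46649939] [-0.07981438  0.00161635  0.09226199] 0.01126186893691707 34.99781906604767
```

The cover is held (weight −3.5 N). I'll carry it over the tray.

{"fn": "apply_moves", "kwargs": {"deltas": [[255, 0.1, 1.0, 0, 0, 0, -0.01], [255, 0.1, 2.0, 0, 0, 0, -0.01], [255, 0.1, 2.8, 0, 0, 0, -0.01], [255, 0.1, 2.8, 0, 0, 0, -0.01], [255, 0.1, 2.8, 0, 0, 0, -0.01], [255, 0.1, 2.8, 0, 0, 0, -0.01], [255, 0.1, 2.8, 0, 0, 0, -0.01], [255, 0.1, 2.8, 0, 0, 0, -0.01], [255, 0.1, 2.8, 0, 0, 0, -0.01], [255, 0.1, 2.8, 0, 0, 0, -0.01]]}}

```text
time_s: 9.3
ee_pos: [0.5289, 0.0226, 0.2276]
eef_rot: [-3.14, -0.0, 1.508]
force: [-0.2, 0.1, -4.7]
grip_width: 0.0115
grip_force: 35.0
```

{"fn": "apply_moves", "kwargs": {"deltas": [[255, 0.1, 2.8, 0, 0, 0, -0.01], [255, 0.1, 2.8, 0, 0, 0, -0.01], [255, 0.1, 2.8, 0, 0, 0, -0.01], [255, 0.1, 2.8, 0, 0, 0, -0.01], [255, 0.2, 2.8, 0, 0, 0, -0.01], [255, 0.2, 2.2, 0, 0, 0, -0.01], [255, 0.3, 1.4, 0, 0, 0, -0.01], [255, 0.2, 0.8, 0, 0, 0, -0.015], [255, 0, 0, 0, 0, 0, 0]]}}

```text
time_s: 10.2
ee_pos: [0.5422, 0.2056, 0.2278]
eef_rot: [-3.14, 0.001, 1.424]
force: [0.2, -0.7, -3.7]
grip_width: 0.0117
grip_force: 35.0
```

{"fn": "apply_moves", "kwargs": {"deltas": [[255, 0, 0, 0, -0.0092, -0.0622, 0], [255, 0, 0, 0, -0.0092, -0.0622, 0], [255, 0, 0, 0, -0.0092, -0.0622, 0], [255, 0, 0, 0, -0.0092, -0.0622, 0], [255, 0, 0, 0, -0.0092, -0.0622, 0], [255, 0, 0, 0, 0, 0, 0]]}}

```text
time_s: 10.8
ee_pos: [0.5415, 0.2043, 0.2284]
eef_rot: [2.827, 0.001, 1.424]
force: [-0.9, -0.2, -3.3]
grip_width: 0.0118
grip_force: 35.0
```

```bash
python3 - <<'E'
from h import *
from scipy.spatial.transform import Rotation as R
o=ctrl.get_obs();print(o["ee_pos"],o["eef_rot"],o["force"],o["grip_width"])
M=R.from_euler("xyz",o["eef_rot"]).as_matrix();print(M.round(3))
t=ctrl.camera("top");s=ctrl.camera("scene")
A=t["img"][110:330,100:320,::-1];B=s["img"][110:330,300:520,::-1]
cv2.imwrite("pics/t.png",cv2.resize(np.hstack([A,B]),None,fx=1.8,fy=1.8,interpolation=2))
# predicted plate corners, hypotheses: tool-length bias / world z bias
X=M[:,1];Z=-M[:,2];Y=np.cross(Z,X)
print("x",X,"y",Y)
for n,h in(("tool",o["ee_pos"]-.0163*M[:,2]),("world",o["ee_pos"]+[0,0,.0223]+.006*M[:,2])):
    print(n,h)
    for c in((-.063,-.064,-.029),(-.063,.064,-.029),(.063,-.064,-.029),(.063,.064,-.029)):
        P=h+c[0]*X+c[1]*Y+c[2]*Z
        print(c[:2],(1.8*(proj(t,P)-[100,110])).round(1),(1.8*(proj(s,P)-[300,110])+[396,0]).round(1))
E
```

```text
[0.54147612 0.20431649 0.22839788] [2.82731100e+00 6.28974066e-04 1.42392812e+00] [-0.88258405 -0.19753807 -3.31138428] 0.011766771490557658
[[ 0.146  0.941  0.306]
 [ 0.989 -0.139 -0.046]
 [-0.001  0.309 -0.951]]
x [ 0.9408087  -0.13898047  0.30913333] y [ 1.46340751e-01  9.89234042e-01 -6.28974025e-04]
tool [0.53649292 0.20506352 0.24389948]
(-0.063, -0.064) [191.9 296.1] [626.5 189.2]
(-0.063, 0.064) [ 30.8 270.2] [764.8 273.6]
(0.063, -0.064) [206.4 139.1] [552.  259.9]
(0.063, 0.064) [ 36.1 111.2] [704.1 361.5]
world [0.54331042 0.2040415  0.24499177]
(-0.063, -0.064) [193.1 287.5] [622.4 193.6]
(-0.063, 0.064) [ 31.8 261.6] [761.2 278.7]
(0.063, -0.064) [207.7 129.8] [546.9 265.3]
(0.063, 0.064) [ 37.1 101.8] [699.6 368. ]
```

View pics/t.png

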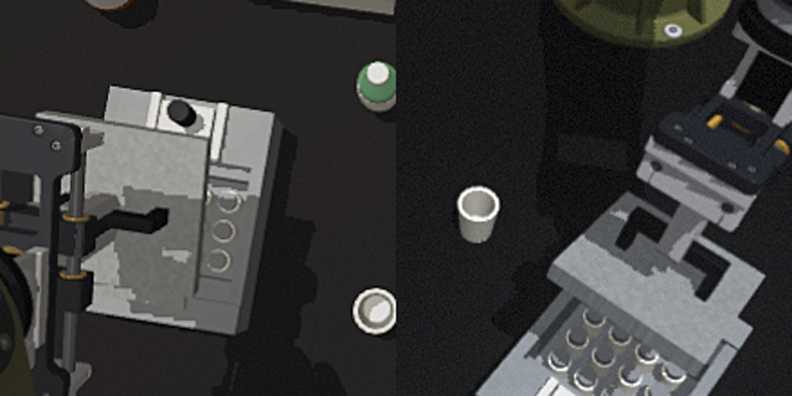

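The picture matches the tool-axis hypothesis: plate corners at about (208,136) and (36,112) in the top half, (765,275) in the scene half. So the handle sits 16 mm behind the reported TCP along the tool axis. I'll lower the tongue to just in front of the groove mouth.

{"fn": "apply_moves", "kwargs": {"deltas": [[255, 0.2, 0, -1, 0, 0, 0], [255, 0.2, 0, -2, 0, 0, 0], [255, 0.1, 0, -2, 0, 0, 0], [255, 0.1, 0, -2, 0, 0, 0], [255, 0.08, -0.05, -2, 0, 0, 0], [255, 0, 0, -1, 0, 0, 0], [255, 0, 0, 0, 0, 0, 0]]}}

```text
time_s: 11.6
ee_pos: [0.5489, 0.2038, 0.127]
eef_rot: [2.83, 0.001, 1.423]
force: [0.2, 0.1, -3.9]
grip_width: 0.0117
grip_force: 35.0
```

```bash
cat >>h.py <<'E'
from scipy.spatial.transform import Rotation as Rot
A0=-.1464;O=np.array([.5422,.2053,0]);RT=Rot.from_euler("z",A0).as_matrix()
def state():
    o=ctrl.get_obs();M=Rot.from_euler("xyz",o["eef_rot"]).as_matrix();X=M[:,1];Z=-M[:,2];Y=np.cross(Z,X)
    h=o["ee_pos"]+.0163*Z+.00045*Y;f=lambda p:((RT.T@(p-O))*1e3).round(1)
    print("t",o["time_s"],"handle",f(h),"tip",f(h-.079*X-.045*Z),"far",f(h+.063*X-.045*Z),"slope",np.degrees(np.arcsin(X[2])).round(2),"yaw",np.arctan2(X[1],X[0]).round(4),"roll",np.degrees(Y[2]).round(2))
    print("F tray",(RT.T@o["force"]).round(2),"M",(RT.T@o["moment"]).round(2),o["grip_width"],o["grip_force"]);return o,h,X,Y,Z
E
python3 - <<'E'
from h import *
o,h,X,Y,Z=state()
t=ctrl.camera("top");s=ctrl.camera("scene")
A=t["img"][140:310,110:280,::-1];B=s["img"][200:370,330:500,::-1]
cv2.imwrite("pics/t2.png",cv2.resize(np.hstack([A,B]),None,fx=2.3,fy=2.3,interpolation=2))
for c in((-.063,-.064,-.029),(.063,-.064,-.029),(.063,.064,-.029)):
    P=h+c[0]*X+c[1]*Y+c[2]*Z
    print(c[:2],(2.3*(proj(t,P)-[110,140])).round(1),(2.3*(proj(s,P)-[330,200])+[391,0]).round(1))
E
```

```text
t 11.6 handle [  1.9   0.  142.5] tip [-59.5  -0.   75.5] far [ 7.56e+01 -1.00e-01  1.19e+02] slope 17.84 yaw -0.1471 roll -0.08
F tray [ 0.16  0.13 -3.87] M [-0.04  0.4   0.01] 0.011655535087460499 34.997801184654236
(-0.063, -0.064) [258.1 294.5] [583.4 121.1]
(0.063, -0.064) [275.8 122.8] [495.1 211.5]
(0.063, 0.064) [90.8 92.4] [663.8 331.3]
```

View pics/t2.png

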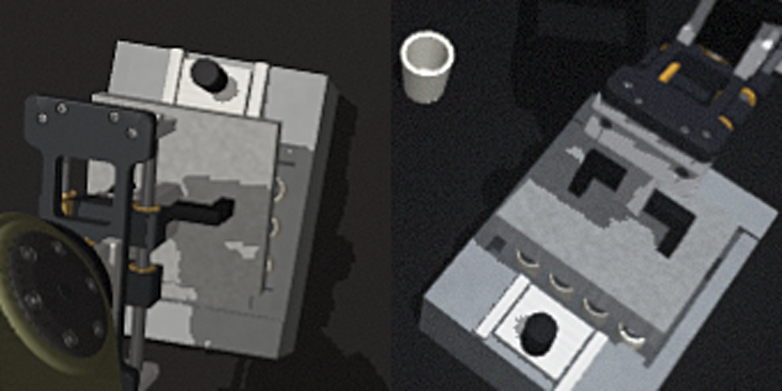

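The cover's corners are at (279,121) and (93,94) in the top half, within about 1.5 mm of my prediction, and it sits over the opening with y centred. I'll lower it to the mouth, then enter.

{"fn": "apply_moves", "kwargs": {"deltas": [[255, 0, 0, -1, 0, 0, 0], [255, 0, 0, -0.8, 0, 0, 0], [255, 0, 0, -0.4, 0, 0, 0], [255, 0, 0, 0, 0, 0, 0]]}}

```text
time_s: 12.1
ee_pos: [0.549, 0.2042, 0.106]
eef_rot: [2.828, 0.001, 1.424]
force: [0.1, -0.6, -3.7]
grip_width: 0.0117
grip_force: 35.0
```

```bash
python3 -c "
from h import *
state()"
```

```text
t 12.1 handle [  1.9   0.4 121.6] tip [-59.4   0.4  54.4] far [75.7  0.3 98.2] slope 17.95 yaw -0.1468 roll -0.03
F tray [ 0.17 -0.55 -3.71] M [-0.12  0.37  0.07] 0.011681060744626819 34.99784588813782
```

{"fn": "apply_moves", "kwargs": {"deltas": [[255, 0, 0, -0.3, 0, 0, 0], [255, 0, 0, 0, 0, 0, 0], [255, -0.3, 0.04, 0, 0, 0, 0], [255, -0.3, 0.04, 0, 0, 0, 0], [255, 0, 0, 0, 0, 0, 0]]}}

```text
time_s: 12.6
ee_pos: [0.543, 0.2052, 0.104]
eef_rot: [2.827, -0.0, 1.424]
force: [0.6, -0.5, -2.7]
grip_width: 0.0119
grip_force: 35.0
```

{"fn": "apply_moves", "kwargs": {"deltas": [[255, -0.3, 0.04, 0, 0, 0, 0], [255, -0.3, 0.04, 0, 0, 0, 0], [255, -0.1, 0.02, 0, 0, 0, 0], [255, 0, 0, 0, 0, 0, 0]]}}

```text
time_s: 13.0
ee_pos: [0.5362, 0.2062, 0.1039]
eef_rot: [2.827, -0.0, 1.424]
force: [0.6, -0.0, -3.8]
grip_width: 0.0115
grip_force: 35.0
```

```bash
python3 -c "
from h import *
state()"
```

```text
t 13.0 handle [-11.1   0.5 119.4] tip [-72.3   0.5  52.2] far [62.8  0.4 96.1] slope 18.02 yaw -0.1469 roll 0.0
F tray [ 0.63  0.08 -3.81] M [-0.06  0.49 -0.01] 0.011481816875059758 34.997724294662476
```

{"fn": "apply_moves", "kwargs": {"deltas": [[255, 0, 0, -0.2, 0, 0, 0], [255, 0, 0, -0.15, 0, 0, 0], [255, 0, 0, 0, 0, 0, 0]]}}

```text
time_s: 13.3
ee_pos: [0.5363, 0.2061, 0.1]
eef_rot: [2.828, 0.0, 1.424]
force: [0.3, 0.4, -3.1]
grip_width: 0.0117
grip_force: 35.0
```

```bash
python3 - <<'E'
from h import *
o,h,X,Y,Z=state()
# TCP targets (world) for (slope, tip x, tip z), relative to the state
for th,tx,tz in((12,-75.6,49),(6,-77.7,48.7),(2,-78.6,48.5),(0,-79,48.2)):
    c,s=np.cos(np.radians(th)),np.sin(np.radians(th))
    x=np.array([c,0,s]);z=np.array([-s,0,c]);p=np.array([tx,0,tz])/1e3+.079*x+.045*z-.0163*z
    w=RT@p+O;print(th,"tcp",w.round(4),"delta cm",((w-o["ee_pos"])*100).round(2))
E
```

```text
t 13.3 handle [-11.    0.3 115.5] tip [-72.2   0.4  48.3] far [62.8  0.3 92.1] slope 17.99 yaw -0.1471 roll -0.01
F tray [ 0.23  0.46 -3.09] M [-0.05  0.44 -0.01] 0.011702457118176326 34.997740387916565
12 tcp [0.538  0.2059 0.0935] delta cm [ 0.17 -0.01 -0.65]
6 tcp [0.5401 0.2056 0.0855] delta cm [ 0.38 -0.04 -1.45]
2 tcp [0.5416 0.2054 0.0799] delta cm [ 0.53 -0.07 -2.01]
0 tcp [0.5422 0.2053 0.0769] delta cm [ 0.59 -0.08 -2.31]
```

{"fn": "apply_moves", "kwargs": {"deltas": [[255, 0.04, 0, -0.16, 0.0038, 0.0259, 0], [255, 0.04, 0, -0.16, 0.0038, 0.0259, 0], [255, 0.04, 0, -0.16, 0.0038, 0.0259, 0], [255, 0.04, 0, -0.16, 0.0038, 0.0259, 0], [255, 0, 0, 0, 0, 0, 0]]}}

```text
time_s: 13.8
ee_pos: [0.5384, 0.2059, 0.0938]
eef_rot: [2.933, 0.0, 1.423]
force: [0.1, -0.4, -3.9]
grip_width: 0.0114
grip_force: 35.0
```

```bash
python3 -c "
from h import *
state()"
```

```text
t 13.8 handle [ -7.2   0.5 109.7] tip [-75.2   0.6  49.3] far [63.8  0.4 78.7] slope 11.94 yaw -0.1475 roll -0.0
F tray [ 0.11 -0.36 -3.87] M [-0.04  0.37  0.02] 0.011393604380842973 34.99785304069519
```

Clear so far. Next to 6°, then 2°.

{"fn": "apply_moves", "kwargs": {"deltas": [[255, 0.04, 0, -0.21, 0.0038, 0.0259, 0], [255, 0.04, 0, -0.21, 0.0038, 0.0259, 0], [255, 0.04, -0.02, -0.21, 0.0038, 0.0259, 0], [255, 0.04, -0.02, -0.21, 0.0038, 0.0259, 0], [255, 0, 0, 0, 0, 0, 0]]}}

```text
time_s: 14.3
ee_pos: [0.5399, 0.2055, 0.0852]
eef_rot: [3.038, 0.0, 1.423]
force: [0.4, -0.0, -4.1]
grip_width: 0.0119
grip_force: 35.0
```

```bash
python3 -c "
from h import *
state()"
```

```text
t 14.3 handle [ -4.    0.4 101.4] tip [-77.9   0.4  48.5] far [63.3  0.3 63.1] slope 5.93 yaw -0.1474 roll -0.02
F tray [ 0.4   0.02 -4.13] M [-0.06  0.2   0.03] 0.011911656644148318 34.99781012535095
```

{"fn": "apply_moves", "kwargs": {"deltas": [[255, 0.05, 0, -0.18, 0.0034, 0.0233, 0], [255, 0.05, 0, -0.18, 0.0034, 0.0233, 0], [255, 0.04, -0.02, -0.17, 0.0034, 0.0233, 0], [255, 0, 0, 0, 0, 0, 0]]}}

```text
time_s: 14.7
ee_pos: [0.5413, 0.2054, 0.0799]
eef_rot: [3.109, 0.0, 1.423]
force: [-0.5, -0.3, -3.7]
grip_width: 0.0115
grip_force: 35.0
```

```bash
python3 -c "
from h import *
state()"
```

```text
t 14.7 handle [-1.5  0.4 96.2] tip [-78.9   0.4  48.6] far [63.   0.3 53.3] slope 1.89 yaw -0.1473 roll -0.03
F tray [-0.5  -0.35 -3.72] M [-0.05  0.06 -0.  ] 0.011519629828449273 34.99779760837555
```

{"fn": "apply_moves", "kwargs": {"deltas": [[255, 0.03, 0, -0.15, 0.0024, 0.0163, 0], [255, 0.03, 0, -0.13, 0.0024, 0.0163, 0], [255, 0, 0, -0.05, 0, 0, 0], [255, 0, 0, 0, 0, 0, 0]]}}

```text
time_s: 15.1
ee_pos: [0.5417, 0.2055, 0.077]
eef_rot: [3.14, 0.0, 1.424]
force: [0.5, -0.2, -2.4]
grip_width: 0.0118
grip_force: 35.0
```

```bash
python3 -c "
from h import *
state()"
```

```text
t 15.1 handle [-0.5  0.6 93.3] tip [-79.5   0.6  48.2] far [62.5  0.5 48.4] slope 0.1 yaw -0.147 roll -0.02
F tray [ 0.55 -0.13 -2.38] M [-0.11  0.02  0.02] 0.011778600697374582 34.997806549072266
```

Almost seated. I'll press down gently until the force turns upward.

{"fn": "apply_moves", "kwargs": {"deltas": [[255, 0, 0, -0.05, 0, 0, 0], [255, 0, 0, -0.05, 0, 0, 0], [255, 0, 0, 0, 0, 0, 0]]}}

```text
time_s: 15.4
ee_pos: [0.5417, 0.2056, 0.0769]
eef_rot: [3.139, 0.0, 1.424]
force: [-3.5, -1.6, 6.9]
grip_width: 0.0117
grip_force: 35.0
```

```bash
python3 -c "
from h import *
state()"
```

```text
t 15.4 handle [-0.6  0.6 93.2] tip [-79.5   0.7  48. ] far [62.5  0.6 48.3] slope 0.13 yaw -0.1468 roll -0.01
F tray [-3.26 -2.1   6.92] M [-0.56  0.73 -0.02] 0.011664339428273912 35.000420808792114
```

Seated at z 93.2, with contact. I'll release and rise.

{"fn": "apply_moves", "kwargs": {"deltas": [[255, 0, 0, 0.05, 0, 0, 0], [170, 0, 0, 0, 0, 0, 0], [170, 0, 0, 0, 0, 0, 0], [170, 0, 0, 0, 0, 0, 0], [150, 0, 0, 0, 0, 0, 0], [150, 0, 0, 2, 0, 0, 0], [150, 0, 0, 3, 0, 0, 0], [150, 0, 0, 2, 0, 0, 0], [150, 0, 0, 0, 0, 0, 0]]}}

```text
time_s: 16.3
ee_pos: [0.5427, 0.2059, 0.1492]
eef_rot: [3.136, -0.002, 1.424]
force: [0.0, -0.8, -0.2]
grip_width: 0.0387
grip_force: 0.0
```

```bash
python3 - <<'E'
from h import *
o=state()[0]
t=ctrl.camera("top");s=ctrl.camera("scene")
A=t["img"][140:310,110:280,::-1];B=s["img"][200:370,330:500,::-1]
cv2.imwrite("pics/t3.png",cv2.resize(np.hstack([A,B]),None,fx=2.3,fy=2.3,interpolation=2))
# knob top (dark blob near expected) in top view, z .104
g=cv2.cvtColor(t["img"],cv2.COLOR_RGB2GRAY)
e=proj(t,RT@[.103,0,.104]+O);f=proj(s,RT@[.103,0,.104]+O);print(e,f)
for c,p,n in((t,e,"top"),(s,f,"scene")):
    g=cv2.cvtColor(c["img"],cv2.COLOR_RGB2GRAY);m=(g<50).astype(np.uint8)
    n_,l,st,ce=cv2.connectedComponentsWithStats(m)
    for i in range(1,n_):
        if np.hypot(*(ce[i]-p))<25 and 40<st[i,4]<800: print(n,st[i],ce[i],(RT.T@(onz(c,ce[i],.091 if n=="top" else .091)-O)).round(4))
E
```

```text
t 16.3 handle [  0.3   1.1 165.5] tip [-78.4   1.2 120. ] far [ 63.6   1.2 120.8] slope 0.32 yaw -0.1469 roll 0.1
F tray [ 0.14 -0.79 -0.22] M [-0.08  0.07 -0.  ] 0.03871895499915174 0.0
[198.43427137 170.70475805] [395.36449364 340.68496294]
top [193 166  16  14  90] [201.91111111 173.54444444] [ 0.1013 -0.0026  0.091 ]
scene [387 336  15  19 208] [393.75961538 344.91826923] [0.1049 0.0007 0.091 ]
```

View pics/t3.png

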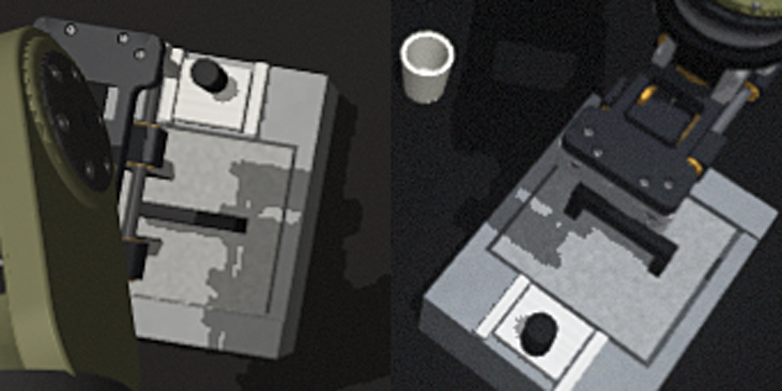

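The cover lies flat in the opening: seams at top-half (297,147) and lip at (130,300), handle centred, keeper still open with its knob at (208,75). Knob measures about x 103, y −1 mm in the tray frame. On to the knob.

{"fn": "apply_moves", "kwargs": {"deltas": [[130, 1.5, -0.2, 0, 0, 0, 0], [130, 3, -0.5, 0, 0, 0, 0], [130, 3, -0.5, 0, 0, 0, 0], [130, 2, -0.3, 0, 0, 0, 0], [130, 0.65, -0.06, 0, 0, 0, 0], [130, 0, 0, 0, 0, 0, 0]]}}

```text
time_s: 17.0
ee_pos: [0.6428, 0.1897, 0.1447]
eef_rot: [-3.141, 0.001, 1.423]
force: [-0.4, -0.1, -0.1]
grip_width: 0.046
grip_force: 0.0
```

{"fn": "apply_moves", "kwargs": {"deltas": [[130, 0, 0, -1.5, 0, 0, 0], [130, 0, 0, -2, 0, 0, 0], [130, 0, 0, -1, 0, 0, 0], [130, 0, 0, -0.5, 0, 0, 0], [130, 0, 0, -0.5, 0, 0, 0], [130, 0, 0, -0.5, 0, 0, 0], [130, 0, 0, 0, 0, 0, 0]]}}

```text
time_s: 17.7
ee_pos: [0.6429, 0.1899, 0.0861]
eef_rot: [3.141, 0.001, 1.424]
force: [-0.5, -0.1, -0.1]
grip_width: 0.0456
grip_force: 0.0
```

```bash
python3 -c "
from h import *
state()"
```

```text
t 17.7 handle [ 1.019e+02 -1.000e-01  1.024e+02] tip [22.9 -0.  57.3] far [ 1.649e+02 -1.000e-01  5.750e+01] slope 0.06 yaw -0.1469 roll -0.03
F tray [-0.45 -0.22 -0.13] M [-0.12  0.05 -0.02] 0.04556749025722152 0.0
```

Close on the knob gently.

{"fn": "apply_moves", "kwargs": {"deltas": [[255, 0, 0, 0, 0, 0, 0], [255, 0, 0, 0, 0, 0, 0], [255, 0, 0, 0, 0, 0, 0], [255, 0, 0, 0, 0, 0, 0], [255, 0, 0, 0, 0, 0, 0]], "grip_force": 15}}

```text
time_s: 18.2
ee_pos: [0.6433, 0.1899, 0.0868]
eef_rot: [3.139, 0.0, 1.424]
force: [2.2, -0.1, 1.7]
grip_width: 0.0211
grip_force: 15.0
```

```bash
python3 -c "
from h import *
state()"
```

```text
t 18.2 handle [102.3   0.  103.1] tip [23.4  0.  57.9] far [165.4  -0.   58.2] slope 0.12 yaw -0.147 roll -0.01
F tray [2.15 0.23 1.74] M [-0.04 -0.15  0.01] 0.021090154382884956 15.000708997249603
```

{"fn": "apply_moves", "kwargs": {"deltas": [[255, -0.3, 0.04, 0, 0, 0, 0], [255, -0.5, 0.07, 0, 0, 0, 0], [255, -0.5, 0.07, 0, 0, 0, 0], [255, -0.5, 0.08, 0, 0, 0, 0], [255, 0, 0, 0, 0, 0, 0]]}}

```text
time_s: 18.7
ee_pos: [0.6242, 0.1928, 0.0867]
eef_rot: [3.141, 0.0, 1.424]
force: [-2.4, 1.4, 5.0]
grip_width: 0.0212
grip_force: 15.0
```

```bash
python3 -c "
from h import *
state()"
```

```text
t 18.7 handle [8.30e+01 1.00e-01 1.03e+02] tip [ 4.   0.1 58. ] far [146.    0.   58.1] slope 0.04 yaw -0.1465 roll -0.03
F tray [-2.54  1.    5.01] M [ 0.11  0.55 -0.  ] 0.021242943948671135 15.002503395080566
```

{"fn": "apply_moves", "kwargs": {"deltas": [[255, -0.1, 0.015, 0, 0, 0, 0], [255, -0.1, 0.015, 0, 0, 0, 0], [255, 0, 0, 0, 0, 0, 0]]}}

```text
time_s: 19.0
ee_pos: [0.6234, 0.1929, 0.0867]
eef_rot: [3.139, -0.0, 1.424]
force: [3.0, 1.4, 4.6]
grip_width: 0.0212
grip_force: 15.0
```

```bash
python3 -c "
from h import *
state()"
```

```text
t 19.0 handle [ 82.1   0.  103. ] tip [ 3.2  0.1 57.8] far [145.2  -0.   58.2] slope 0.14 yaw -0.147 roll 0.0
F tray [2.8  1.78 4.57] M [ 0.35 -0.58 -0.01] 0.021246675650869653 15.001320987939835
```

{"fn": "apply_moves", "kwargs": {"deltas": [[255, -0.08, 0.01, 0, 0, 0, 0], [255, -0.08, 0.01, 0, 0, 0, 0], [255, 0, 0, 0, 0, 0, 0]]}}

```text
time_s: 19.3
ee_pos: [0.6231, 0.1929, 0.0868]
eef_rot: [3.136, -0.001, 1.424]
force: [15.5, 2.0, -0.3]
grip_width: 0.0215
grip_force: 15.0
```

```bash
python3 -c "
from h import *
state()"
```

```text
t 19.3 handle [ 81.8  -0.  103.1] tip [ 3.   0.1 57.6] far [145.   -0.   58.4] slope 0.32 yaw -0.1473 roll 0.04
F tray [15.04  4.19 -0.35] M [ 0.64 -2.67  0.01] 0.021474891887527242 14.99997854232788
```

Hard stop: 15 N with no further travel. I'll ease off, release and rise.

{"fn": "apply_moves", "kwargs": {"deltas": [[255, 0.1, -0.015, 0, 0, 0, 0], [220, 0, 0, 0, 0, 0, 0], [180, 0, 0, 0, 0, 0, 0], [150, 0, 0, 0, 0, 0, 0], [150, 0, 0, 0, 0, 0, 0], [150, 0, 0, 2, 0, 0, 0], [150, 0, 0, 3, 0, 0, 0], [150, 0, 0, 3, 0, 0, 0], [150, 0, 0, 3, 0, 0, 0]]}}

```text
time_s: 20.2
ee_pos: [0.622, 0.1928, 0.1972]
eef_rot: [3.141, 0.001, 1.424]
force: [-0.1, -0.3, 0.4]
grip_width: 0.0391
grip_force: 0.0
```

{"fn": "apply_moves", "kwargs": {"deltas": [[150, -1, -4, 1, 0, 0, 0], [150, -1, -4, 0, 0, 0, 0], [150, -1, -4, 0, 0, 0, 0], [150, -1, -4, 0, 0, 0, 0], [150, -1, -4, 0, 0, 0, 0], [150, -1, -3, 0, 0, 0, 0], [150, 0, 0, 0, 0, 0, 0]]}}

```text
time_s: 20.9
ee_pos: [0.5614, -0.0401, 0.2064]
eef_rot: [3.141, 0.001, 1.42]
force: [0.6, 1.0, 0.3]
grip_width: 0.0387
grip_force: 0.0
```

```bash
python3 - <<'E'
from h import *
state()
t=ctrl.camera("top");s=ctrl.camera("scene")
cv2.imwrite("pics/end.png",t["img"][:,:,::-1])
for c,n,h in((t,"top",.091),(s,"scene",.091)):
    p=proj(c,RT@[.082,0,.095]+O);m=(cv2.cvtColor(c["img"],cv2.COLOR_RGB2GRAY)<50).astype(np.uint8)
    k,l,st,ce=cv2.connectedComponentsWithStats(m)
    for i in range(1,k):
        if np.hypot(*(ce[i]-p))<15 and 40<st[i,4]<800: print(n,p,st[i],ce[i],(RT.T@(onz(c,ce[i],h)-O)).round(4))
E
```

```text
t 20.9 handle [  54.8 -239.6  222.7] tip [ -24.2 -239.3  177.6] far [ 117.8 -239.8  177.7] slope 0.03 yaw -0.1504 roll -0.05
F tray [0.4  1.06 0.26] M [-0.02  0.04  0.03] 0.038700464205819074 0.0
top [197.73741068 184.13922237] [191 179  16  14  89] [199.78651685 186.2247191 ] [ 0.0796 -0.0028  0.091 ]
scene [402.15465163 332.57642078] [394 326  16  18 199] [401.53266332 334.70351759] [0.0838 0.0008 0.091 ]
```

```bash
python3 -c "
from station import ctrl
print(ctrl.hand_in())"
```

```text
the job is handed in; nothing more can be done
None
```

The cover is seated flat in the tray with its tongue in the groove, the keeper is slid to its closed stop over the cover's edge, the gripper is clear of everything, and the job was handed in at about 21 s, with one missed first grasp of the handle along the way.

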